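# Pack the sprung reagent carrier

## Robot

A 6-joint arm with a two-finger parallel gripper is mounted at the origin on the work surface. World frame = base frame: x ahead of the robot, y to its left, z up, the work surface at z = 0. Lengths are in m, angles in rad, forces in N, time in s.
With the tool pointing down it reaches from about 0.425 to 0.95 m from the base axis. Payload 3.5 kg.
Tool frame: the origin (TCP) lies on the centre line of the jaws, within the pads' length; the fingertips stand 11 mm ahead of it and the grasp point (between the pads) lies 8 mm behind it; z points along the fingers, y is the line along which they close (so a half turn about z gives the same grasp; the last joint's range is limited). The gripper opens to 85 mm and grips with 20 to 120 N. Pads are 22 mm wide; open, the fingers measure 114 mm over their backs; the gripper's body (76 mm by 85 mm) begins 54 mm behind the grasp point. The pads swing forward as they close: fully open they stand 13 mm farther back than shut.
Start: joints at [1.176, 0.286, 1.577, -0, 1.279, -0.15], TCP at [0.164, 0.655, 0.242] pointing down, gripper open.
Joint ranges: [-2.77, 2.77], [-0.9, 2.22], [0.21, 2.48], [-1.53, 4.67], [0.24, 2.81], [-2.84, 2.84]. Speed limits (rad/s): [2.79, 2.79, 3.14, 3.14, 3.14, 3.14].

## Interface

Orientations are given as a unit quaternion [x, y, z, w].
In Python, from plant import ctrl gives the robot as it stands.
- The arm moves only by the tool step_arm, never from a script. Its argument "motion" is a list of rows, each an object with "offset": the shift along the tool's x, y, z in m, a list of three; "twist": the turn about the tool's z in degrees. A call has 1 to 12 rows; each row is the pose to reach, as a shift and turn from the pose commanded when the call began, along the tool's axes at that moment; what a row does not reach only later rows make up. A row lasts 1/10 s, in which the tool goes at most 50 mm and 8.59 degrees, less where a joint would pass 70% of its speed; a pose out of reach is approached as far as the arm can. A call with a gripper value outside its range is refused whole. "gripper" is the finger opening in m, from 0 to 0.0854, set as the call begins (left out, the last holds). The fingers move at their own pace and stop on an object; "grip_force" is the grip in N (left out, the last holds). Time passes only in rows, so rows that repeat a pose let the fingers close. It gives the time, the measured TCP pose, the force, the opening and the grip force at its end, in the units of the state.
- ctrl.get_state(): the state, without advancing time (a new reading comes with each control period).
- ctrl.read_camera(name): name is "scene" or "top" or "wrist"; returns the picture (384x512x3 uint8, blue, green, red); there is no depth.
- ctrl.calibration(name): a dict with "fx", "fy", "cx", "cy" (pixels), "cam_to_world" (4x4, takes a point from camera to world coordinates). Camera axes: x right, y up, looking along -z (the intrinsics and any distortion apply to the point x, -y, -z); pixel columns grow to the right and rows downward; lengths in m; the calibration is good to about 2 mm. The wrist camera is an equidistant fisheye: a pixel r from the principal point sees the ray r / f radians off the axis. A picture is of the moment at which its call begins: read the wrist's pose just before it. calibration takes no time and is no camera call; for the wrist camera it gives the pose at the moment of the call.
- ctrl.sign_off(): hands the job in; it is judged then, once.
The state is a dict: "time": time; "qpos": joint angles; "dq": joint speeds; "joint_efforts": joint torques, N m; "eef_pos": TCP position; "tcp_rot": TCP orientation; "contact_force": force on the tool from outside, world axes, zero at the start; "wrist_torque": the same for the moment, N m; "opening": opening from 0.0 (shut) to 1.0 (fully open); "finger_force": force on a finger pad.
Only numpy, scipy, OpenCV 4.12 (cv2) and the standard library are available. Lean on these libraries where they do the work, as an engineer would, in place of code of your own. Each camera call takes 0.05 s, during which the arm holds its last target. There are 200 camera calls.

## Task

Pack the round jar and the tall slide case into the white reagent carrier together with the square bottle that already stands in it: one row, all three upright, down on the carrier's floor, and held tight between its end wall and its sprung steel plate. The plate has to give way to let the last one in, so ease that one in tilted against it. Leave the tube rack, the blue tub and the green bottle alone.

Things in the scene. Friction and masses are not known exactly. Their poses are not given: they have to be found in the camera images.
- carrier: White open carrier, fixed to the bench, 204 x 55 mm. Origin: in the bench plane, mid-width; x runs along the row toward the sprung plate, y across, z up. Floor top at z = 4 mm. Inner width 47 mm; long side walls 4 mm thick, tops at z = 30. Plain end wall: inner face at x = -80, top at z = 60. Grey spring housing behind the plate: x 86 to 112, top at z = 60 (all mm).
- row_start (a point): Foot of the plain end wall's inner face, mid-width, on the carrier's floor: the start of the row. From here to the free plate it is 122 mm, to the plate at its stop 152 mm. Bottle 40 + jar 42 + case 50 mm fill 132 mm, so the plate ends up pressed back about 10 mm. A thing lowered straight down onto the plate's top edge just lands on it.
- plate (a joint): How far the sprung plate is pressed back toward the carrier's +x (m): 0 free, 0.03 at its stop. The spring resists with 2.4 N at the start and 0.2 N more per mm.
- plate_face (a point): Middle of the top edge of the steel plate's face toward the row, 70 mm above the bench. The plate is upright, 43 mm wide (across the row), 5 mm thick, lower edge 6 mm above the bench.
- bottle: Small white square reagent bottle, 40 x 40 mm, square body 52 mm tall, then a grey round cap (30 mm across) up to 74 mm. It already stands in the carrier, somewhere near the plain end but usually not against it; sides roughly along the carrier's. Origin: centre of its underside. About 0.12 kg.
- jar: Round specimen jar with a white lid, clear sides, 42 mm across, 74 mm tall, standing on the bench. Straight sides. Origin: centre of its underside. About 0.1 kg.
- case: Grey rectangular slide case standing upright on the bench, 50 mm (its x) by 42 mm (its y), 95 mm tall (z). Its 50 mm side must lie along the row: it does not fit the carrier's width otherwise. Origin: centre of its underside. About 0.14 kg.
- tube_rack: Bystander: rack of capped blood tubes, 130 x 70 mm, 92 mm tall. Leave alone. Origin: centre of its underside.
- tub: Bystander: blue lidded tub, 90 x 70 mm, 57 mm tall. Leave alone. Origin: centre of its underside.
- alcohol: Bystander: round green bottle, 52 mm across, 110 mm tall. Leave alone. Origin: centre of its underside.
Not all that is in view belongs to the job. What is shaped like the jar but purple or turquoise is not meant.

How it is judged:
By the outcome, as a careful person would: the job done as asked, in the order asked, and still so for the second after the job is handed in, with the robot touching nothing.
It also fails if it takes over 61 s, if anything falls off the work surface, if the arm or the gripper's body presses on something with over 40 N, if the wrist force passes 120 N, or if a joint passes its speed limit or range.

## Working session

There is one attempt and no reset: what is moved stays moved. The work goes in short steps, Python scripts to look and compute and a tool call to move; the robot and the scene stay as the last step left them, time stands still between calls to the robot, and variables do not carry over. Pictures are saved under pics/ and viewed, at most 10 in all, crops included, and the job is handed in when it is done.

Besides the shell and the picture viewer there is one more tool, called by a JSON object that holds its "api" and its "payload". step_arm: Moves the arm, as the interface text tells. Its arguments: {"type":"object","properties":{"motion":{"type":"array"},"gripper":{"type":"number"},"grip_force":{"type":"number"}},"required":["motion"]}

```bash
ls; mkdir -p pics
python3 - <<'E'
from plant import ctrl
import cv2,numpy as np
s=ctrl.get_state();print(s)
for n in("scene","top"):
    im=ctrl.read_camera(n);cv2.imwrite(f"pics/{n}0.png",im)
    c=ctrl.calibration(n);print(n,c)
E
```

```text
pics
{'time': 0.0, 'qpos': array([ 1.17600037e+00,  2.87186894e-01,  1.57820509e+00, -2.58605015e-06,
        1.27859616e+00, -1.49993472e-01]), 'dq': array([-8.47169284e-04, -7.44775325e-04,  6.36953806e-04, -1.16865542e-03,
       -2.32008962e-06, -1.98131874e-04]), 'joint_efforts': array([ 2.92602199e-04, -4.05978763e+01, -2.92627054e+01, -1.21225048e-04,
        5.82968481e-03, -1.26458268e-06]), 'eef_pos': array([0.16331391, 0.65428348, 0.24091779]), 'tcp_rot': array([ 1.22095374e-01,  9.92517650e-01, -1.15391779e-03, -3.21047919e-04]), 'contact_force': array([ 0.53057354, -0.60773427, -0.07255479]), 'wrist_torque': array([ 0.04096183, -0.01129075,  0.03865229]), 'finger_force': 0.0, 'opening': 0.9933415973059222}
scene {'fx': 407.63317641133983, 'fy': 407.63317641133983, 'cx': 257.5021853639347, 'cy': 192.71695938835654, 'cam_to_world': array([[-0.16141961, -0.73765004,  0.65560364,  1.23211223],
       [ 0.98676532, -0.1310216 ,  0.09553819,  0.10546519],
       [ 0.01542449,  0.66234867,  0.74903693,  0.8574687 ],
       [ 0.        ,  0.        ,  0.        ,  1.        ]])}
top {'fx': 440.2049837738823, 'fy': 440.2049837738823, 'cx': 254.65553585316718, 'cy': 187.1964219722628, 'cam_to_world': array([[-0.01738972,  0.99379208, -0.10988589,  0.39365954],
       [-0.99980158, -0.01835154, -0.00774756,  0.00179462],
       [-0.00971604,  0.10972936,  0.99391401,  1.47630648],
       [ 0.        ,  0.        ,  0.        ,  1.        ]])}
```

View pics/scene0.png

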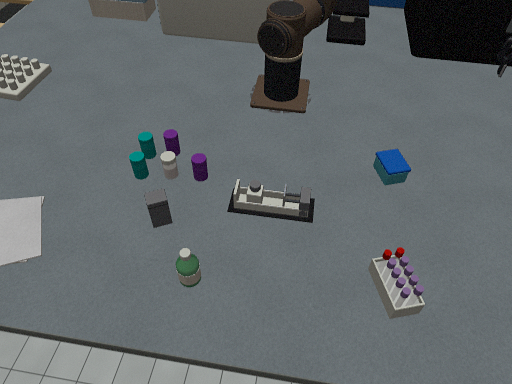

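View pics/top0.png

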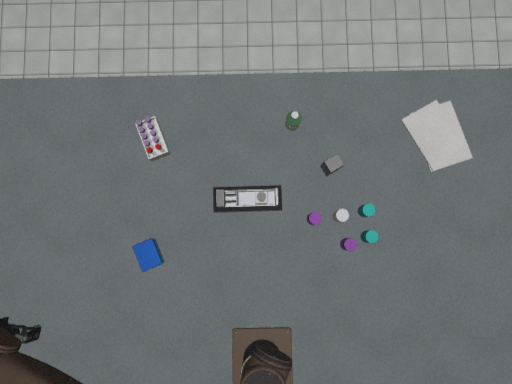

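The scene view shows the carrier around (272,202), with the bottle at its left (plain) end and the spring housing on the right. The white-lidded jar is at (169,165) among purple and turquoise decoys, and the case is at (158,208). In the top view the carrier is at (248,199), the jar at (343,215) and the case at (333,165). I'll enlarge both.

```bash
cat > h.py <<'E'
from plant import ctrl
import cv2,numpy as np
def px(n,u,v,z):
    c=ctrl.calibration(n);T=c["cam_to_world"]
    d=T[:3,:3]@np.array([(u-c["cx"])/c["fx"],-(v-c["cy"])/c["fy"],-1]);o=T[:3,3]
    return o+d*(z-o[2])/d[2]
def proj(n,P):
    c=ctrl.calibration(n);T=c["cam_to_world"];p=T[:3,:3].T@(np.array(P)-T[:3,3])
    return c["cx"]+c["fx"]*p[0]/-p[2],c["cy"]-c["fy"]*p[1]/-p[2]
E
python3 - <<'E'
import cv2
a=cv2.imread("pics/scene0.png")[130:240,130:325];b=cv2.imread("pics/top0.png")[150:260,205:395]
g=lambda i:cv2.convertScaleAbs(cv2.resize(i,None,fx=4,fy=4,interpolation=cv2.INTER_CUBIC),alpha=1.5,beta=15)
cv2.imwrite("pics/sc.png",g(a));cv2.imwrite("pics/tc.png",g(b))
E
```

```text
(no output)
```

View pics/sc.png

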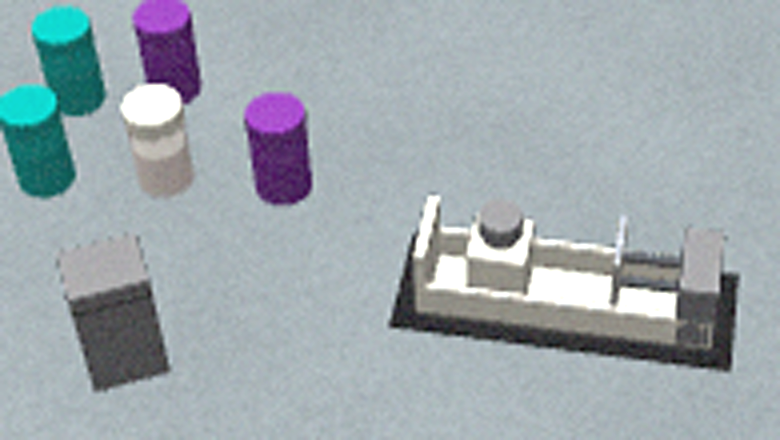

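View pics/tc.png

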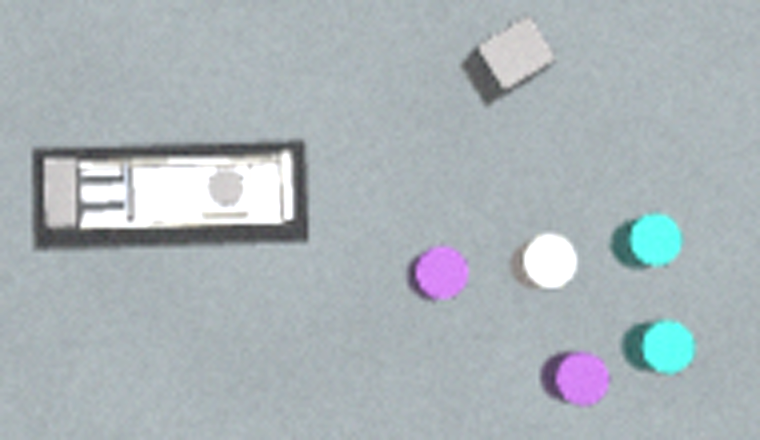

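Run:
```python
from h import *
np.set_printoptions(precision=4,suppress=True)
def T(x,y,z): return px("top",205+(x+.5)/4-.5,150+(y+.5)/4-.5,z)
def S(x,y,z): return px("scene",130+(x+.5)/4-.5,130+(y+.5)/4-.5,z)
print("jar lid top",T(550,261,.074),S(153,107,.074))
print("case top corners T")
for p in[(479,52),(529,17),(554,52),(511,91)]:print(T(*p,.095))
print("S");
for p in[(58,248),(137,236),(153,281),(68,304)]:print(S(*p,.095))
print("housing T c",[T(*p,.06) for p in[(45,157),(79,157),(79,227),(45,226)]])
print("endwall top T",[T(*p,.06) for p in[(282,150),(292,150),(292,220),(282,220)]])
print("plate top T",[T(*p,.07) for p in[(128,161),(128,220)]], "S",S(622,217,.07))
print("cap T",T(226,188,.074),"S",S(501,213,.074))
```

```text
jar lid top [ 0.4551 -0.2636  0.074 ] [ 0.4571 -0.2608  0.074 ]
case top corners T
[ 0.6207 -0.2099  0.095 ]
[ 0.6481 -0.2505  0.095 ]
[ 0.6196 -0.2692  0.095 ]
[ 0.589  -0.2341  0.095 ]
S
[ 0.6105 -0.2703  0.095 ]
[ 0.5923 -0.2252  0.095 ]
[ 0.6262 -0.2041  0.095 ]
[ 0.6527 -0.2489  0.095 ]
housing T c [array([0.5471, 0.1385, 0.06  ]), array([0.5466, 0.111 , 0.06  ]), array([0.4899, 0.1115, 0.06  ]), array([0.4912, 0.1389, 0.06  ])]
endwall top T [array([ 0.5493, -0.0534,  0.06  ]), array([ 0.5491, -0.0615,  0.06  ]), array([ 0.4924, -0.0602,  0.06  ]), array([ 0.4925, -0.0521,  0.06  ])]
plate top T [array([0.5416, 0.0708, 0.07  ]), array([0.4941, 0.0715, 0.07  ])] S [0.4995 0.0716 0.07  ]
cap T [ 0.518  -0.0074  0.074 ] S [ 0.5136 -0.0068  0.074 ]
```

The crops show the jar lid at (550,261) in the top crop, the case top's corners at (479,52), (529,17), (554,52) and (511,91), and the bottle cap at (226,188). The two cameras agree to a few mm:

- **Row direction:** it runs along world +y, with the carrier origin near (0.520, 0.0255).
- **Bottle:** it stands about 27 mm off the end wall.

Next I move over the carrier.

{"api": "step_arm", "payload": {"motion": [{"offset": [-0.473, -0.504, -0.02], "twist": 75}, {"offset": [-0.473, -0.504, -0.02], "twist": 75}, {"offset": [-0.473, -0.504, -0.02], "twist": 75}, {"offset": [-0.473, -0.504, -0.02], "twist": 75}, {"offset": [-0.473, -0.504, -0.02], "twist": 75}, {"offset": [-0.473, -0.504, -0.02], "twist": 75}, {"offset": [-0.473, -0.504, -0.02], "twist": 75}, {"offset": [-0.473, -0.504, -0.02], "twist": 75}, {"offset": [-0.473, -0.504, -0.02], "twist": 75}, {"offset": [-0.473, -0.504, -0.02], "twist": 75}, {"offset": [-0.473, -0.504, -0.02], "twist": 75}, {"offset": [-0.473, -0.504, -0.02], "twist": 75}], "gripper": 0.06}}

```text
time: 1.3
eef_pos: [0.456, 0.1292, 0.2595]
tcp_rot: [0.701, 0.713, 0.0, -0.0]
contact_force: [1.3, 0.3, -0.6]
opening: 0.704
finger_force: 0.0
```

```bash
cat >> h.py <<'E'
def wsave(name,gain=1.4):
    c=ctrl.calibration("wrist");im=ctrl.read_camera("wrist")
    np.save(f"pics/{name}.npy",c["cam_to_world"]);cv2.imwrite(f"pics/{name}.png",cv2.convertScaleAbs(im,alpha=gain,beta=10))
    return c
def wpx(T,u,v,z):
    c=ctrl.calibration("wrist");x=(u-c["cx"])/c["fx"];y=(v-c["cy"])/c["fy"];r=np.hypot(x,y)
    d=T[:3,:3]@np.array([np.sin(r)*x/r,-np.sin(r)*y/r,-np.cos(r)]);o=T[:3,3]
    return o+d*(z-o[2])/d[2]
E
python3 - <<'E'
from h import *
print(wsave("w1")); print(ctrl.get_state()["eef_pos"])
E
```

```text
{'fx': 297.3186396354542, 'fy': 297.3186396354542, 'cx': 255.81785348017902, 'cy': 186.71678997182585, 'cam_to_world': array([[ 9.99840371e-01, -1.70253822e-02, -5.41922679e-03,
         4.56286235e-01],
       [ 1.78650001e-02,  9.57230908e-01,  2.88772973e-01,
         2.02870919e-01],
       [ 2.70981136e-04, -2.88823691e-01,  9.57382265e-01,
         3.90953782e-01],
       [ 0.00000000e+00,  0.00000000e+00,  0.00000000e+00,
         1.00000000e+00]])}
[0.45948979 0.12334633 0.25995658]
```

View pics/w1.png

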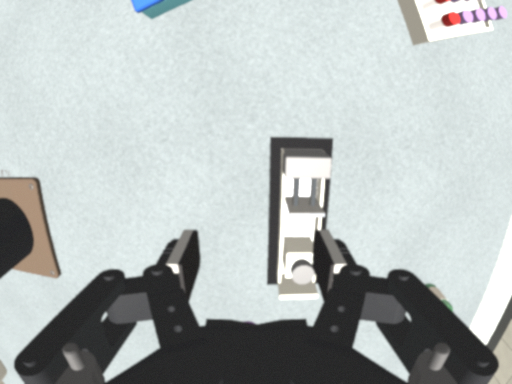

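The wrist view from above shows the carrier with its housing top at about (307,166), plate top edge at v≈200, cap at (302,271) and end wall at v≈293. I'll enlarge it to refine the carrier pose.

Run:
```python
import cv2
a=cv2.imread("pics/w1.png")[135:310,255:350]
a=cv2.rotate(a,cv2.ROTATE_90_COUNTERCLOCKWISE)
cv2.imwrite("pics/w1c.png",cv2.convertScaleAbs(cv2.resize(a,None,fx=4.5,fy=4.5,interpolation=cv2.INTER_CUBIC),alpha=.8))
```

```text
(no output)
```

View pics/w1c.png

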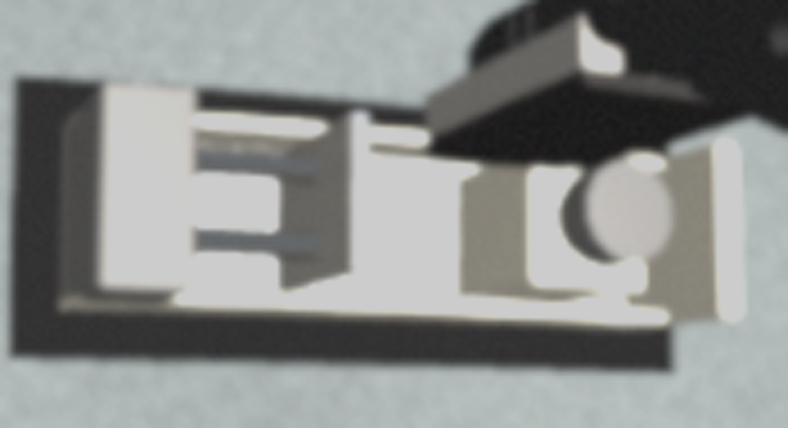

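Run:
```python
from h import *
np.set_printoptions(precision=4,suppress=True)
T=np.load("pics/w1.npy")
def W(X,Y,z): return wpx(T,349-((Y+.5)/4.5-.5),135+(X+.5)/4.5-.5,z)[:2]
print("housing",[W(*p,.06) for p in[(101,83),(196,90),(193,290),(101,287)]])
print("wall",[W(*p,.06) for p in[(716,140),(742,143),(742,320),(716,320)]])
print("plate",[W(*p,.07) for p in[(369,112),(351,112),(351,270)]])
print("mat",[W(*p,.0) for p in[(16,78),(12,355),(670,370)]])
print("body",[W(*p,.056) for p in[(528,230),(645,280)]],"cap",W(630,212,.078))
```

```text
housing [array([0.5444, 0.1404]), array([0.5446, 0.1151]), array([0.4916, 0.1148]), array([0.4914, 0.1388])]
wall [array([ 0.5481, -0.0514]), array([ 0.5485, -0.0619]), array([ 0.4924, -0.0604]), array([ 0.4918, -0.05  ])]
plate [array([0.5404, 0.0704]), array([0.5399, 0.0755]), array([0.4978, 0.0752])]
mat [array([0.5601, 0.1552]), array([0.4767, 0.1535]), array([ 0.4794, -0.0751])]
body [array([0.5146, 0.0148]), array([ 0.5028, -0.026 ])] cap [ 0.5186 -0.0061]
```

The wrist, top and scene measurements agree within about 3 mm: carrier origin ≈ (0.519, 0.0275), row at 90.7°, free gap from the bottle at y≈0.013 to the plate at y≈0.0695. Next I move above the jar.

{"api": "step_arm", "payload": {"motion": [{"offset": [-0.385, -0.01, 0.1], "twist": 0}, {"offset": [-0.385, -0.01, 0.1], "twist": 0}, {"offset": [-0.385, -0.01, 0.1], "twist": 0}, {"offset": [-0.385, -0.01, 0.1], "twist": 0}, {"offset": [-0.385, -0.01, 0.1], "twist": 0}, {"offset": [-0.385, -0.01, 0.1], "twist": 0}, {"offset": [-0.385, -0.01, 0.1], "twist": 0}, {"offset": [-0.385, -0.01, 0.1], "twist": 0}, {"offset": [-0.385, -0.01, 0.1], "twist": 0}, {"offset": [-0.385, -0.01, 0.1], "twist": 0}, {"offset": [-0.385, -0.01, 0.1], "twist": 0}]}}

```text
time: 2.45
eef_pos: [0.4523, -0.2529, 0.1596]
tcp_rot: [0.701, 0.713, 0.0, -0.0]
contact_force: [0.8, -0.4, 0.4]
opening: 0.703
finger_force: 0.0
```

Run:
```python
from h import *
np.set_printoptions(precision=4,suppress=True)
T=wsave("w2")["cam_to_world"];s=ctrl.get_state();print(s["time"],s["eef_pos"],s["tcp_rot"],s["contact_force"])
# predicted pixel of jar top centre by search on white blob
im=cv2.imread("pics/w2.png");hsv=cv2.cvtColor(im,cv2.COLOR_BGR2HSV)
m=((hsv[...,2]>225)&(hsv[...,1]<25)).astype(np.uint8)
n,l,st,ce=cv2.connectedComponentsWithStats(m)
for i in range(1,n):
    if st[i,4]>150: print(st[i],ce[i],wpx(T,*ce[i],.074))
```

```text
2.5 [ 0.4525 -0.2527  0.1598] [ 0.7005  0.7136  0.0001 -0.    ] [ 0.6882  1.4338 -0.3975]
[     0      0    512    384 134866] [250.2131 145.66  ] [ 0.449  -0.2131  0.074 ]
[ 105  321   53   59 1216] [134.2582 347.9128] [ 0.3206 -0.4364  0.074 ]
[354 321  41  42 963] [372.5026 342.6677] [ 0.5851 -0.4209  0.074 ]
[382 358  28  24 346] [396.8064 368.7283] [ 0.6351 -0.4799  0.074 ]
```

View pics/w2.png

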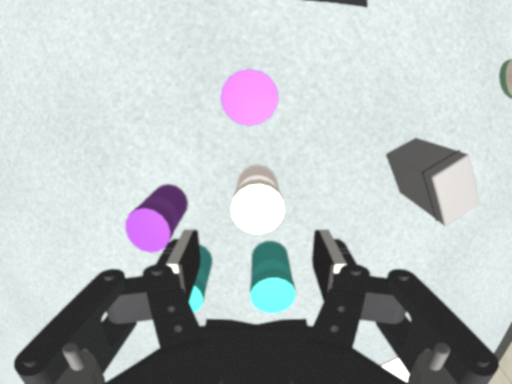

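The wrist view shows the white jar lid centred at (258,207) and free on both sides. The case top is at the right, with corners near (424,176), (466,154), (478,188) and (444,223).

Run:
```python
from h import *
np.set_printoptions(precision=4,suppress=True)
T=np.load("pics/w2.npy")
print("jar",wpx(T,258,207,.074), "r", wpx(T,285,207,.074)-wpx(T,231,207,.074))
c=[wpx(T,*p,.095)[:2] for p in[(424,177),(467,153),(479,189),(444,223)]]
print("case",c,np.mean(c,0),[np.linalg.norm(c[i]-c[i-1]) for i in range(4)])
```

```text
jar [ 0.4557 -0.2611  0.074 ] r [0.0422 0.0008 0.    ]
case [array([ 0.5821, -0.2281]), array([ 0.623 , -0.2068]), array([ 0.6451, -0.2368]), array([ 0.6121, -0.2671])] [ 0.6156 -0.2347] [np.float64(0.049200562524426006), np.float64(0.04621975821075712), np.float64(0.037246728085744855), np.float64(0.04491245686868935)]
```

{"api": "step_arm", "payload": {"motion": [{"offset": [-0.009, 0.003, 0.04]}, {"offset": [-0.009, 0.003, 0.075]}, {"offset": [-0.009, 0.003, 0.1]}, {"offset": [-0.009, 0.003, 0.11]}, {"offset": [-0.009, 0.003, 0.11]}]}}

```text
invalid input at $.motion[0]: expected keys offset, twist
```

{"api": "step_arm", "payload": {"motion": [{"offset": [0, 0, 0]}, {"offset": [0, 0, 0]}, {"offset": [0, 0, 0]}, {"offset": [0, 0, 0]}, {"offset": [0, 0, 0]}, {"offset": [0, 0, 0]}], "gripper": 0.03, "grip_force": 40}}

```text
invalid input at $.motion[0]: expected keys offset, twist
```

{"api": "step_arm", "payload": {"motion": [{"offset": [-0.009, 0.003, 0.04], "twist": 0}, {"offset": [-0.009, 0.003, 0.075], "twist": 0}, {"offset": [-0.009, 0.003, 0.1], "twist": 0}, {"offset": [-0.009, 0.003, 0.11], "twist": 0}, {"offset": [-0.009, 0.003, 0.11], "twist": 0}]}}

```text
time: 3.0
eef_pos: [0.455, -0.2613, 0.0487]
tcp_rot: [0.7, 0.714, -0.0, -0.001]
contact_force: [-0.0, -0.2, 0.4]
opening: 0.703
finger_force: 0.0
```

{"api": "step_arm", "payload": {"motion": [{"offset": [0, 0, 0], "twist": 0}, {"offset": [0, 0, 0], "twist": 0}, {"offset": [0, 0, 0], "twist": 0}, {"offset": [0, 0, 0], "twist": 0}, {"offset": [0, 0, 0], "twist": 0}], "gripper": 0.03, "grip_force": 40}}

```text
time: 3.5
eef_pos: [0.4567, -0.2638, 0.0516]
tcp_rot: [0.701, 0.713, 0.0, 0.002]
contact_force: [-0.4, 1.9, 5.5]
opening: 0.481
finger_force: 40.9
```

{"api": "step_arm", "payload": {"motion": [{"offset": [0, 0, -0.03], "twist": 0}, {"offset": [0, 0, -0.08], "twist": 0}, {"offset": [0.03, 0.007, -0.11], "twist": 0}, {"offset": [0.303, 0.068, -0.11], "twist": 0}, {"offset": [0.303, 0.068, -0.11], "twist": 0}, {"offset": [0.303, 0.068, -0.11], "twist": 0}, {"offset": [0.303, 0.068, -0.11], "twist": 0}, {"offset": [0.303, 0.068, -0.11], "twist": 0}, {"offset": [0.303, 0.068, -0.11], "twist": 0}, {"offset": [0.303, 0.068, -0.11], "twist": 0}, {"offset": [0.303, 0.068, -0.11], "twist": 0}, {"offset": [0.303, 0.068, -0.11], "twist": 0}]}}

```text
time: 4.7
eef_pos: [0.518, 0.0403, 0.1595]
tcp_rot: [0.701, 0.713, -0.0, -0.0]
contact_force: [-0.2, -0.8, -1.2]
opening: 0.478
finger_force: 40.9
```

Run:
```python
from h import *
np.set_printoptions(precision=4,suppress=True)
T=wsave("w3")["cam_to_world"];s=ctrl.get_state();print(s["time"],s["eef_pos"],s["tcp_rot"],s["opening"],s["contact_force"])
```

```text
4.75 [0.5181 0.0401 0.1595] [ 0.7016  0.7126 -0.0002 -0.0001] 0.4771597671634246 [ 0.1221 -0.0272 -1.4852]
```

View pics/w3.png

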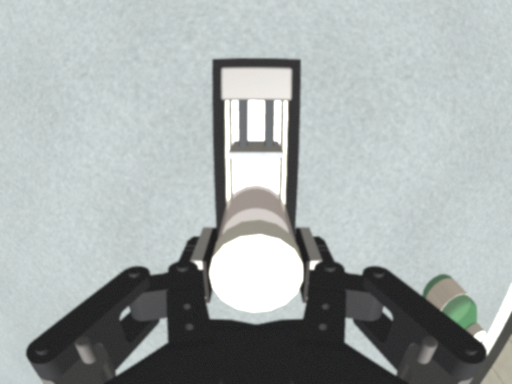

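The wrist view shows the jar hanging straight, lid at (257,272). The plate's top edge is at v≈151 from u=230 to 283, and the housing top spans u=221 to 293 at v=68 to 100.

Run:
```python
from h import *
np.set_printoptions(precision=4,suppress=True)
T=np.load("pics/w3.npy")
for n,u,v,z in[("h",220.5,68,.06),("h",294,68,.06),("h",293,100.5,.06),("h",220.5,100,.06),("pl",230,151,.07),("pl",283.5,151,.07),("wl in",231,115,.03),("wr in",281,115,.03),("jar",257,267,.182),("jl",210.5,267,.182),("jr",303.5,267,.182)]: print(n,wpx(T,u,v,z))
```

```text
h [0.4909 0.1386 0.06  ]
h [0.5471 0.1396 0.06  ]
h [0.5469 0.1141 0.06  ]
h [0.4912 0.1135 0.06  ]
pl [0.4995 0.0751 0.07  ]
pl [0.5399 0.0758 0.07  ]
wl in [0.4969 0.1002 0.03  ]
wr in [0.5405 0.101  0.03  ]
jar [0.52   0.0453 0.182 ]
jl [0.5    0.0447 0.182 ]
jr [0.5401 0.0453 0.182 ]
```

{"api": "step_arm", "payload": {"motion": [{"offset": [0, 0, 0.045], "twist": 0}, {"offset": [0, 0, 0.075], "twist": 0}, {"offset": [0, 0, 0.09], "twist": 0}, {"offset": [0, 0, 0.1], "twist": 0}, {"offset": [0, 0, 0.101], "twist": 0}, {"offset": [0, 0, 0.101], "twist": 0}]}}

```text
time: 5.35
eef_pos: [0.5189, 0.0405, 0.0593]
tcp_rot: [0.701, 0.713, 0.0, 0.0]
contact_force: [0.4, -0.4, -0.4]
opening: 0.483
finger_force: 40.9
```

{"api": "step_arm", "payload": {"motion": [{"offset": [-0.004, 0, 0], "twist": 0}, {"offset": [-0.008, 0, 0], "twist": 0}, {"offset": [-0.012, 0, 0], "twist": 0}, {"offset": [-0.016, 0, 0], "twist": 0}, {"offset": [-0.02, 0, 0], "twist": 0}, {"offset": [-0.024, 0, 0], "twist": 0}, {"offset": [-0.027, 0, 0], "twist": 0}, {"offset": [-0.03, 0, 0], "twist": 0}, {"offset": [-0.032, 0, 0], "twist": 0}, {"offset": [-0.032, 0, 0], "twist": 0}]}}

```text
time: 6.35
eef_pos: [0.5186, 0.0093, 0.0586]
tcp_rot: [0.701, 0.713, -0.0, -0.001]
contact_force: [-1.1, 2.2, -0.4]
opening: 0.479
finger_force: 41.1
```

{"api": "step_arm", "payload": {"motion": [{"offset": [-0.002, 0, 0], "twist": 0}, {"offset": [-0.003, 0, 0], "twist": 0}, {"offset": [-0.003, 0, 0], "twist": 0}, {"offset": [-0.003, 0, 0], "twist": 0}]}}

```text
time: 6.75
eef_pos: [0.5178, 0.0086, 0.0586]
tcp_rot: [0.702, 0.713, 0.001, -0.003]
contact_force: [-2.5, 9.0, 3.4]
opening: 0.481
finger_force: 41.3
```

Run:
```python
from h import *
np.set_printoptions(precision=4,suppress=True)
f=[];
for i in range(4):
    T=ctrl.calibration("wrist")["cam_to_world"];im=ctrl.read_camera("top");f.append(ctrl.get_state()["contact_force"])
s=ctrl.get_state();print(s["eef_pos"],np.mean(f,0));cv2.imwrite("pics/t2.png",im)
```

```text
[0.5177 0.0087 0.0586] [-2.6143  9.5918  3.3101]
```

The bottle is now against the wall: I read 9.6 N, and the TCP at y=0.0087 matches the expected jar centre. I set the jar down and release it.

{"api": "step_arm", "payload": {"motion": [{"offset": [0.002, 0, 0.002], "twist": 0}, {"offset": [0.002, 0, 0.004], "twist": 0}, {"offset": [0.002, 0, 0.004], "twist": 0}]}}

```text
time: 7.25
eef_pos: [0.519, 0.0088, 0.0557]
tcp_rot: [0.701, 0.713, 0.0, -0.001]
contact_force: [-3.2, 4.3, 5.7]
opening: 0.482
finger_force: 41.7
```

{"api": "step_arm", "payload": {"motion": [{"offset": [0, 0, 0], "twist": 0}, {"offset": [0, 0, 0], "twist": 0}, {"offset": [0, 0, 0], "twist": 0}, {"offset": [0, 0, -0.03], "twist": 0}, {"offset": [0, 0, -0.08], "twist": 0}, {"offset": [0, 0, -0.11], "twist": 0}, {"offset": [0, 0, -0.11], "twist": 0}], "gripper": 0.062}}

```text
time: 7.95
eef_pos: [0.5225, 0.0072, 0.1706]
tcp_rot: [0.701, 0.713, 0.003, 0.005]
contact_force: [1.1, -0.2, 0.7]
opening: 0.727
finger_force: 0.0
```

Run:
```python
from h import *
np.set_printoptions(precision=4,suppress=True)
s=ctrl.get_state();print(s["time"],s["eef_pos"],s["tcp_rot"])
for n in("scene","top"): cv2.imwrite(f"pics/{n}3.png",ctrl.read_camera(n))
a=cv2.imread("pics/scene3.png")[130:240,130:325]
cv2.imwrite("pics/s3c.png",cv2.convertScaleAbs(cv2.resize(a,None,fx=4,fy=4,interpolation=cv2.INTER_CUBIC),alpha=1.4))
```

```text
7.95 [0.5225 0.0072 0.1706] [0.7011 0.713  0.0031 0.005 ]
```

{"api": "step_arm", "payload": {"motion": [{"offset": [-0.247, 0.093, -0.07], "twist": -31}, {"offset": [-0.247, 0.093, -0.07], "twist": -31}, {"offset": [-0.247, 0.093, -0.07], "twist": -31}, {"offset": [-0.247, 0.093, -0.07], "twist": -31}, {"offset": [-0.247, 0.093, -0.07], "twist": -31}, {"offset": [-0.247, 0.093, -0.07], "twist": -31}, {"offset": [-0.247, 0.093, -0.07], "twist": -31}, {"offset": [-0.247, 0.093, -0.07], "twist": -31}, {"offset": [-0.247, 0.093, -0.07], "twist": -31}, {"offset": [-0.247, 0.093, -0.07], "twist": -31}], "gripper": 0.066}}

```text
time: 9.05
eef_pos: [0.6154, -0.2356, 0.2334]
tcp_rot: [0.484, 0.875, 0.0, -0.001]
contact_force: [-0.0, 1.2, -0.2]
opening: 0.775
finger_force: 0.0
```

Run:
```python
from h import *
np.set_printoptions(precision=4,suppress=True)
T=wsave("w4",1.0)["cam_to_world"];s=ctrl.get_state();print(s["time"],s["eef_pos"],s["tcp_rot"])
im=cv2.imread("pics/w4.png");c=ctrl.calibration("wrist")
# rectify the plane z=.095 to a world map, 0.5 mm/px around the estimate
cx,cy=.619,-.238;N=240
X,Y=np.meshgrid(cx+(np.arange(N)-N/2)*.0005,cy+(np.arange(N)-N/2)*.0005)
P=np.stack([X,Y,np.full_like(X,.095)],-1)-T[:3,3];p=P@T[:3,:3]
x,y,z=p[...,0],-p[...,1],-p[...,2];h=np.hypot(x,y);r=np.arctan2(h,z)
m=cv2.remap(im,(c["cx"]+c["fx"]*r*x/h).astype(np.float32),(c["cy"]+c["fy"]*r*y/h).astype(np.float32),1)
cv2.imwrite("pics/rect.png",m)
g=cv2.cvtColor(m,cv2.COLOR_BGR2HSV)
print(g[120,120],g[100:140:10,120,:],g[10,10],g[230,10],g[10,230])
print(g[::20,::20,2]);print(g[::20,::20,1])
```

```text
9.1 [ 0.6156 -0.2358  0.2338] [ 0.4844  0.8749  0.     -0.0008]
[ 15  11 190] [[ 15  11 189]
 [ 19  11 189]
 [ 15  11 190]
 [ 17   9 190]] [ 86  11 161] [ 86  11 160] [ 90  11 164]
[[161 162 168 165 168 166 167 165 164 164 166 163]
 [160 161 162 168 169 167 169 169 168 167 167 166]
 [161 160 164 165 165 168 167 166 164 165 166 165]
 [164 162 166 163 164 170 165 167 169 168 171 166]
 [165 166 166 162 167 177 187 185 166 169 164 170]
 [168 167 166 165 159 191 189 186 184 157 168 168]
 [165 167 170 163 192 191 190 187 184 165 166 170]
 [162 166 161 152 194 193 191 188 159 164 169 164]
 [166 161 162  84  66 163 193 185 161 163 165 165]
 [164 162 160 161  82  67  66 161 162 169 166 167]
 [164 159 161 162 162 158 162 163 161 168 169 165]
 [159 163 161 159 161 159 163 165 163 162 170 165]]
[[11 13 12 12 12 12 11 11 12 12 11 11]
 [11 11 11 14 14 12 12 11 11 11 12 12]
 [13 13 11 11 11 11 12 12 11 11 12 11]
 [12 11 11 13 12 11  9 12 12 11 10 11]
 [11 12 12 11 11  9 11 10 11 12 11 14]
 [12 12 11 11 10 11 11 11 10  6 11 11]
 [11 12 12 13 12 11 11 11  8 12 12 11]
 [11 11 11 10 11 11 11  9 10 11 12 12]
 [11 13 11  6  8  9 12 11 11 11 11 11]
 [12 13 10 13  3  8  8 11 11 11 12 12]
 [11 11 11 11 11 11 11  9 13 11 12 12]
 [11 11 11 11 13 14 11 12 11 13 12 11]]
```

Run:
```python
import cv2,numpy as np
m=cv2.imread("pics/rect.png").max(2)
b=cv2.medianBlur(((cv2.GaussianBlur(m,(0,0),2)>177)*255).astype(np.uint8),7)
cs=cv2.findContours(b,0,1)[0];c=max(cs,key=cv2.contourArea)
(x,y),(w,h),a=cv2.minAreaRect(c)
print(.619+(x-120)*.0005,-.238+(y-120)*.0005,w*.5,h*.5,a,cv2.contourArea(c)*.25)
```

```text
0.6197807731628417 -0.23905384826660156 37.520503997802734 45.39670944213867 29.744882583618164 1628.125
```

{"api": "step_arm", "payload": {"motion": [{"offset": [-0.0055, 0.002, 0.04], "twist": 2}, {"offset": [-0.0055, 0.002, 0.085], "twist": 2}, {"offset": [-0.0055, 0.002, 0.125], "twist": 2}, {"offset": [-0.0055, 0.002, 0.15], "twist": 2}, {"offset": [-0.0055, 0.002, 0.165], "twist": 2}, {"offset": [-0.0055, 0.002, 0.172], "twist": 2}, {"offset": [-0.0055, 0.002, 0.172], "twist": 2}, {"offset": [-0.0055, 0.002, 0.172], "twist": 2}]}}

```text
time: 9.9
eef_pos: [0.6218, -0.2413, 0.0646]
tcp_rot: [0.5, 0.866, 0.0, 0.002]
contact_force: [1.6, 0.3, 0.1]
opening: 0.772
finger_force: 0.0
```

{"api": "step_arm", "payload": {"motion": [{"offset": [0, 0, 0], "twist": 0}, {"offset": [0, 0, 0], "twist": 0}, {"offset": [0, 0, 0], "twist": 0}, {"offset": [0, 0, 0], "twist": 0}, {"offset": [0, 0, 0], "twist": 0}], "gripper": 0.03, "grip_force": 30}}

```text
time: 10.4
eef_pos: [0.6216, -0.2415, 0.0645]
tcp_rot: [0.5, 0.866, -0.0, 0.001]
contact_force: [-1.2, -0.2, 7.3]
opening: 0.492
finger_force: 35.1
```

The case is gripped at its 42 mm side. The tool always points down, so I'll tilt the case in the pads by pushing its lower part against the outside of the fixed end wall, making the top lean toward the plate.

{"api": "step_arm", "payload": {"motion": [{"offset": [0, 0, -0.03], "twist": 0}, {"offset": [0, 0, -0.045], "twist": 0}, {"offset": [0.179, -0.0133, -0.045], "twist": 29.3}, {"offset": [0.179, -0.0133, -0.045], "twist": 29.3}, {"offset": [0.179, -0.0133, -0.045], "twist": 29.3}, {"offset": [0.179, -0.0133, -0.045], "twist": 29.3}, {"offset": [0.179, -0.0133, -0.045], "twist": 29.3}, {"offset": [0.179, -0.0133, -0.045], "twist": 29.3}, {"offset": [0.179, -0.0133, -0.045], "twist": 29.3}]}}

```text
time: 11.3
eef_pos: [0.5209, -0.0936, 0.1082]
tcp_rot: [0.703, 0.711, 0.0, 0.001]
contact_force: [-0.1, 0.9, -1.7]
opening: 0.489
finger_force: 33.5
```

Run:
```python
from h import *
np.set_printoptions(precision=4,suppress=True)
s=ctrl.get_state();print(s["time"],s["eef_pos"],s["tcp_rot"],s["opening"],s["contact_force"])
cv2.imwrite("pics/scene5.png",ctrl.read_camera("scene"));wsave("w5",1.0)
```

```text
11.3 [ 0.5209 -0.0936  0.1082] [0.703  0.7112 0.0003 0.0008] 0.4885380639193163 [-0.0976  0.8774 -1.7485]
```

{"api": "step_arm", "payload": {"motion": [{"offset": [0.005, 0, 0], "twist": 0}, {"offset": [0.008, 0, 0], "twist": 0}, {"offset": [0.011, 0, 0], "twist": 0}, {"offset": [0.014, 0, 0], "twist": 0}, {"offset": [0.016, 0, 0], "twist": 0}], "grip_force": 25}}

```text
time: 11.9
eef_pos: [0.5206, -0.0789, 0.1092]
tcp_rot: [0.702, 0.712, -0.002, 0.003]
contact_force: [-1.5, -6.3, 1.6]
opening: 0.492
finger_force: 33.9
```

{"api": "step_arm", "payload": {"motion": [{"offset": [0.003, 0, 0], "twist": 0}, {"offset": [0.006, 0, 0], "twist": 0}, {"offset": [0.009, 0, 0], "twist": 0}, {"offset": [0.009, 0, 0], "twist": 0}]}}

```text
time: 12.3
eef_pos: [0.521, -0.0697, 0.1098]
tcp_rot: [0.702, 0.712, -0.001, 0.003]
contact_force: [-1.2, -6.2, 4.6]
opening: 0.488
finger_force: 34.1
```

Run:
```python
from h import *
im=ctrl.read_camera("scene");cv2.imwrite("pics/scene6.png",im)
a=im[110:230,190:330]
cv2.imwrite("pics/s6c.png",cv2.convertScaleAbs(cv2.resize(a,None,fx=5,fy=5,interpolation=cv2.INTER_CUBIC),alpha=1.5,beta=20))
```

```text
(no output)
```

View pics/s6c.png

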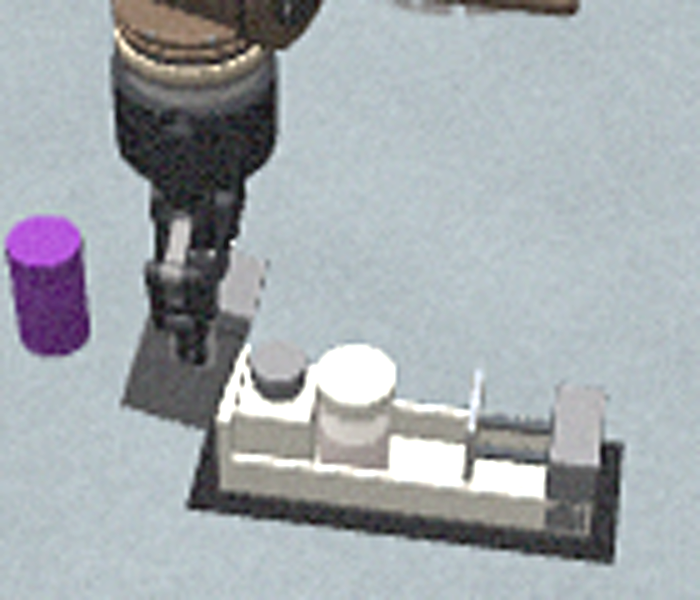

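The view shows the case tilted in the pads, top leaning toward the plate: bottom edge from (122,404) to about (207,428), right edge up to (250,320). The jar and bottle stand together against the end wall. I'll measure the tilt in the plane of the front face.

Run:
```python
from h import *
np.set_printoptions(precision=4,suppress=True)
c=ctrl.calibration("scene");T=c["cam_to_world"];o=T[:3,3]
def S(X,Y,x):
    u=190+(X+.5)/5-.5;v=110+(Y+.5)/5-.5
    d=T[:3,:3]@np.array([(u-c["cx"])/c["fx"],-(v-c["cy"])/c["fy"],-1]);return (o+d*(x-o[0])/d[0])[1:]
for p in[(122,404),(207,428),(155,320),(250,318),(240,345)]: print(p,S(*p,.5415))
s=ctrl.get_state();print(s["time"],s["eef_pos"],s["contact_force"])
```

```text
(122, 404) [-0.1112  0.0547]
(207, 428) [-0.0658  0.0445]
(155, 320) [-0.0898  0.1221]
(250, 318) [-0.0411  0.1323]
(240, 345) [-0.0466  0.1119]
12.35 [ 0.521  -0.0697  0.1098] [-1.8144 -5.8521  4.2066]
```

{"api": "step_arm", "payload": {"motion": [{"offset": [0.003, 0, 0], "twist": 0}, {"offset": [0.005, 0, 0], "twist": 0}, {"offset": [0.005, 0, 0], "twist": 0}, {"offset": [-0.004, 0, 0], "twist": 0}, {"offset": [-0.006, 0, -0.03], "twist": 0}, {"offset": [-0.006, 0, -0.065], "twist": 0}, {"offset": [0.04, 0, -0.065], "twist": 0}, {"offset": [0.08, 0, -0.065], "twist": 0}, {"offset": [0.115, 0, -0.065], "twist": 0}, {"offset": [0.133, 0, -0.065], "twist": 0}, {"offset": [0.133, 0, -0.065], "twist": 0}, {"offset": [0.133, 0, -0.065], "twist": 0}]}}

```text
time: 13.55
eef_pos: [0.5176, 0.0656, 0.1721]
tcp_rot: [0.703, 0.712, -0.0, -0.0]
contact_force: [-0.4, -0.9, -2.5]
opening: 0.488
finger_force: 33.6
```

Run:
```python
from h import *
np.set_printoptions(precision=4,suppress=True)
s=ctrl.get_state();print(s["time"],s["eef_pos"],s["tcp_rot"],s["opening"],s["contact_force"])
im=ctrl.read_camera("scene");cv2.imwrite("pics/scene7.png",im)
# two views side by side: scene crop and wrist
a=cv2.resize(im[105:225,225:335],None,fx=4.5,fy=4.5,interpolation=cv2.INTER_CUBIC)
wsave("w7",1.0);w=cv2.imread("pics/w7.png")[100:384,180:340]
w=cv2.resize(w,(int(160*540/284),540));cv2.imwrite("pics/both7.png",cv2.convertScaleAbs(np.hstack([a,w]),alpha=1.4,beta=15));print(a.shape,w.shape)
```

```text
13.55 [0.5176 0.0656 0.1721] [ 0.7026  0.7116 -0.0004 -0.0004] 0.4880631156533616 [-0.3801 -0.8827 -2.5107]
(540, 495, 3) (540, 304, 3)
```

View pics/both7.png

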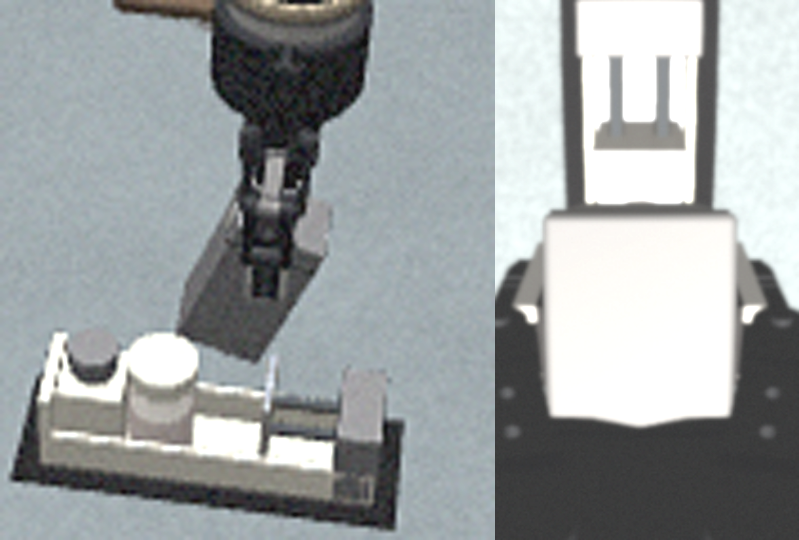

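The scene view shows the case still tilted over the gap, with bottom corners at (179,328) and (255,358). In the wrist view the case and plate are centred on the same column (640), so it is aligned across the row.

Run:
```python
from h import *
np.set_printoptions(precision=4,suppress=True)
c=ctrl.calibration("scene");T=c["cam_to_world"];o=T[:3,3]
def S(X,Y,x):
    u=225+(X+.5)/4.5-.5;v=105+(Y+.5)/4.5-.5
    d=T[:3,:3]@np.array([(u-c["cx"])/c["fx"],-(v-c["cy"])/c["fy"],-1]);return (o+d*(x-o[0])/d[0])[1:]
a,b,e=[S(*p,.5386) for p in[(179,328),(255,358),(328,245)]]
print(a,b,e,np.degrees(np.arctan2(a[1]-b[1],b[0]-a[0])),np.degrees(np.arctan2(e[0]-b[0],e[1]-b[1])),np.linalg.norm(b-a),np.linalg.norm(e-b))
print("plate top near",S(272,358,.498),"jar lid right",S(199,360,.519))
```

```text
[0.0208 0.1253] [0.064  0.1092] [0.0964 0.2014] 20.532538415201312 19.405563444901297 0.046109446781916114 0.09776688135948942
plate top near [0.0715 0.0673] jar lid right [0.0307 0.0802]
```

{"api": "step_arm", "payload": {"motion": [{"offset": [-0.001, 0, 0.015], "twist": 0}, {"offset": [-0.001, 0, 0.028], "twist": 0}, {"offset": [-0.001, 0, 0.036], "twist": 0}, {"offset": [-0.001, 0, 0.04], "twist": 0}, {"offset": [-0.001, 0, 0.04], "twist": 0}]}}

```text
time: 14.15
eef_pos: [0.5187, 0.0648, 0.1343]
tcp_rot: [0.703, 0.711, 0.001, -0.0]
contact_force: [-2.4, 2.5, 7.8]
opening: 0.487
finger_force: 34.7
```

{"api": "step_arm", "payload": {"motion": [{"offset": [0.003, 0, 0], "twist": 0}, {"offset": [0.006, 0, 0], "twist": 0}, {"offset": [0.009, 0, 0], "twist": 0}, {"offset": [0.009, 0, 0], "twist": 0}]}}

```text
time: 14.55
eef_pos: [0.5186, 0.073, 0.1334]
tcp_rot: [0.703, 0.712, 0.0, 0.001]
contact_force: [0.3, -2.7, 5.1]
opening: 0.487
finger_force: 34.3
```

Run:
```python
from h import *
np.set_printoptions(precision=4,suppress=True,linewidth=220)
s=ctrl.get_state();print(s["time"],s["eef_pos"],s["contact_force"],s["wrist_torque"])
b=ctrl.read_camera("scene");cv2.imwrite("pics/scene8.png",b);a=cv2.imread("pics/scene7.png")
for v in(186,190,194,198,202):
    print(v,a[v,264:304].max(1).astype(int));print("   ",b[v,264:304].max(1).astype(int))
for P in[(.5187+.021,.0733-.0013,.0647),(.5397,.0695,.07),(.5397,.0795,.07),(.4975,.0695,.07)]:print(P,proj("scene",P))
```

```text
14.55 [0.5186 0.073  0.1334] [ 0.3083 -2.7113  5.1043] [-0.6992  0.1079 -0.0493]
186 [186 184 183 188 173 113 115 117 120 113 117 119 113 114 115 116 109 112 115 117 114 153 109 116 110 115 116 114 114 112 119 115 113 112 117 117 116 115  99 118]
    [185 189 167  64  60  40  48  49  47  49  45  44  47  48  50  43  47  49  50  49  49  51  49  53  47  42  75 117 120 119 120 117 115 112 113 115 118 119 103 114]
190 [119 108  75  75 116 171 167 145 131 118  97 112 112 110 112 115 111 113 115 113 159 163  92 113 113 116 114 116 114 109 117 112 114 112 114 114 116 108 111 110]
    [189 191 154  78  42  40  48  45  39  48  46  50  51  42  50  39  50  45  47  51  47  46  40  55 110 115 116 114 115 112 113 113 112 114 115 114 117 108 111 107]
194 [105 118 117 112  89  93  92  87  89  89  88  92  91  89  93  89  88  88  87 103 153  66  52  55  58  65  66  65  77  74  79  74  74  77  76  92  61 113 108 111]
    [ 84  80  81 112  96  91  89  86  91  92  92  88  86  73  52  44  49  43  43  43  39 112  79  51  55  65  65  71  84  67  85  73  74  78  75  87  63 112 108 108]
198 [108  91  86  93 17
[... 316 characters left out ...]
9  87  80 100 192 186 183 185 186 184 183 182 185 184 185 185 187 190 173  57  56 188 182 181 180 146 146 147 101  62  68  25  34  36  41  42  67  82  87 100]
    [ 88  83  85  90 167 189 185 186 186 184 184 185 186 184 183 185 185 185 190 169  57  51 188 183 183 142 146 144  99  54  66  17  30  37  42  42  71  79  86  99]
(0.5397000000000001, 0.07200000000000001, 0.0647) (np.float64(283.3026162352277), np.float64(196.57497391568876))
(0.5397, 0.0695, 0.07) (np.float64(282.4661128541676), np.float64(195.09477694153134))
(0.5397, 0.0795, 0.07) (np.float64(286.3333994960383), np.float64(195.60741549137867))
(0.4975, 0.0695, 0.07) (np.float64(284.40685902205365), np.float64(183.22855141884122))
```

Run:
```python
from h import *
np.set_printoptions(linewidth=220)
a=cv2.imread("pics/scene7.png").max(2);b=cv2.imread("pics/scene8.png").max(2)
for v in range(188,212): print(v,a[v,262:292],"|",b[v,262:292])
```

```text
188 [186 187 186 187 192 159  83 116 114 115 121 113 116 115 109 112 115 116 111 109 113 114 135 161  89 117 109 113 117 109] | [182 186 185 191 107  49  32  49  47  43  49  45  48  48  47  44  52  43  46  51  48  51  47  45  52  44  34  94 119 113]
189 [189 189 193 170 116  94  83 114 112 114 117 115 112 115 117 114 112 111 113 116 118 114 138 155  82 111 113 114 117 112] | [184 185 186 191  94  41  44  47  45  36  48  51  48  50  46  46  47  46  43  49  51  47  47  43  46  47  74 116 117 111]
190 [159 156 119 108  75  75 116 171 167 145 131 118  97 112 112 110 112 115 111 113 115 113 159 163  92 113 113 116 114 116] | [190 189 189 191 154  78  42  40  48  45  39  48  46  50  51  42  50  39  50  45  47  51  47  46  40  55 110 115 116 114]
191 [102 102  75  80  77  93  86 115 136 140 151 180 181 186 187 167 167 140 131 112  98  84 153 130  96 114 118 113 117 118] | [143 141 157 162 152 108  61  68  55  52  47  50  50  52  50  45  50  44  47  52  44  50  48  46  35  96 119 113 120 120]
192 [ 86  81  82  87  88  95  85  87  98  99 104 125 124 117 124 111 138 139 152 182 182 167 155 118
[... 4079 characters left out ...]
5  88  87  91  82  83  82  95 102 105 118 126 111 117 123 135 147 158]
209 [ 86  92  84  90  89  86  88  88  91  88  89  87  87  89  92  88  88  91  88  91  87  87  89  85  79  86  89  95 100 104] | [ 91  94  86  86  88  88  92  90  89  87  90  90  95  92  90  90  90  91  89  90  87  86  87  88  84  80  87  93  98 103]
210 [94 90 88 91 86 91 91 90 86 89 91 88 88 87 93 88 87 89 89 90 92 89 88 88 94 91 94 89 90 86] | [93 87 96 87 91 88 91 91 87 88 88 88 88 91 87 90 87 88 88 94 89 92 91 84 93 91 94 88 88 85]
211 [68 65 77 78 95 87 91 91 89 88 89 87 91 90 86 91 88 86 90 91 87 88 88 86 92 91 88 91 86 89] | [63 69 79 81 93 91 92 92 86 86 93 89 90 93 91 88 90 88 91 89 86 91 85 89 96 88 87 90 89 90]
```

{"api": "step_arm", "payload": {"motion": [{"offset": [0, 0, -0.001], "twist": 0}, {"offset": [0, 0, -0.002], "twist": 0}, {"offset": [0, 0, -0.002], "twist": 0}]}}

```text
time: 14.9
eef_pos: [0.5175, 0.0733, 0.134]
tcp_rot: [0.703, 0.711, -0.0, -0.0]
contact_force: [1.3, -3.2, -1.0]
opening: 0.486
finger_force: 33.6
```

Run:
```python
from h import *
np.set_printoptions(linewidth=220,precision=4,suppress=True)
s=ctrl.get_state();print(s["time"],s["eef_pos"],s["contact_force"])
b=ctrl.read_camera("scene").max(2);cv2.imwrite("pics/scene9.png",b)
for v in range(188,204): print(v,b[v,262:292])
```

```text
14.9 [0.5175 0.0733 0.134 ] [ 1.3266 -3.1754 -1.0216]
188 [184 183 187 190 120  48  44  49  46  43  46  49  52  45  46  46  47  49  47  45  47  46  49  51  43  46  41  92 118 116]
189 [191 191 192 176 105  42  45  54  49  45  39  44  42  45  50  50  49  52  48  47  48  42  46  47  47  39  71 117 118 113]
190 [163 156 118 107  87  61  55  45  46  50  49  49  47  51  46  48  41  45  47  47  45  40  51  49  43  58 113 118 117 114]
191 [102 100  75  82  82  77  76  82  88  51  51  40  48  41  49  43  50  46  46  49  47  48  53  41  42  91 120 115 121 114]
192 [ 85  82  84  82  85  88  86  89  94  80  86  78  52  40  42  43  48  45  47  49  46  41  50  43  90 106 110 105 103 116]
193 [ 80  82  82 107 109 106  87  91  92  89  97  91  90  72  52  57  51  44  46  48  43  49  40  63 124  76  73  77  75  90]
194 [107  94 111 123 118 111  86  89  92  89  88  95  90  86  85  89  73  52  46  39  44  46  42 145 112  57  59  61  68  68]
195 [122 113 123 118 119 111  82  85  87  85  87  90  89  92  90  91  91  83  85  76  50  54  83 170  72  32  42  45  39  38]
196 [118 116 120 120 114  91  81  84  
[... 269 characters left out ...]
0 159 156 158 133 106 110  82  81  82  71  68  73  73  90  95  89  92]
199 [ 98  90  93  89  85  85 177 187 187 186 186 187 189 184 183 185 183 182 180 180 181 165  69  68  66  69  71  79  73  74]
200 [ 89  87  88  88  88  96 173 187 186 187 186 187 185 185 184 186 187 185 186 187 188 192  57  70  55  63  72  65  72  68]
201 [ 91  90  88  90  86  93 172 189 184 185 186 183 185 185 186 185 185 186 184 185 192 174  53  51  71  28  33  35  36  47]
202 [ 88  89  89  86  81  92 189 186 186 186 185 183 187 185 186 184 185 185 185 186 189 167  54  53 190 182 183 146 146 144]
203 [ 96  86  86  88  79  99 192 186 185 187 186 184 186 185 185 184 187 185 184 186 190 170  53  87 195 189 188 183 184 186]
```

The jar is upright again, and the case's lower corner pushes the plate face (3.2 N). I push on until the rear corner clears the jar.

{"api": "step_arm", "payload": {"motion": [{"offset": [0.003, 0, 0], "twist": 0}, {"offset": [0.006, 0, 0], "twist": 0}, {"offset": [0.009, 0, 0], "twist": 0}, {"offset": [0.009, 0, 0], "twist": 0}]}}

```text
time: 15.35
eef_pos: [0.5172, 0.0827, 0.1343]
tcp_rot: [0.703, 0.712, -0.001, -0.0]
contact_force: [0.7, -4.7, -1.8]
opening: 0.489
finger_force: 33.5
```

Run:
```python
from h import *
np.set_printoptions(linewidth=220,precision=4,suppress=True)
s=ctrl.get_state();print(s["time"],s["eef_pos"],s["contact_force"])
b=ctrl.read_camera("scene").max(2)
for v in range(186,204): print(v,b[v,262:296])
```

```text
15.35 [0.5172 0.0827 0.1343] [ 0.6923 -4.7122 -1.8111]
186 [184 186 184 186 186 188 181 113  96  71  61  42  47  52  39  42  46  47  52  46  45  54  48  47  50  48  48  49  50  48  49  46  74 116]
187 [185 186 185 186 186 192 126 116  88  66  44  46  45  47  49  47  47  50  50  43  49  51  43  51  43  51  43  45  48  46  44  57 114 115]
188 [184 185 187 188 193 156  87 120  79  50  48  51  44  48  46  52  45  50  48  48  49  45  45  50  42  47  49  36  48  44  43 112 114 114]
189 [190 190 193 172 134  99  75 121  55  39  46  40  48  47  47  41  43  47  43  44  43  47  53  48  48  51  48  48  43  45  90 116 113 114]
190 [164 158 118 109  92  82 104 174 152  74  43  44  46  48  47  45  52  49  46  47  46  55  49  47  45  46  47  48  44  71 114 116 115 110]
191 [105 100  77  80  84  83  82 119 135 131 151 156  82  52  45  53  42  48  45  48  43  44  48  50  46  50  46  44  59 114 119 110 113 114]
192 [ 83  83  82  86  77  90  86  88  94 101 109 117  89  71  64  52  41  52  45  44  48  43  42  51  49  43  47  40  78 119 121 119 115 116]
193 [ 81  81  80 106 109 110  82  90  89  91  89  9
[... 810 characters left out ...]
 89  95  88  83  84 176 189 189 188 187 189 188 187 187 186 179 181 180 180 181 159 158 159 137 110  60  58  80  75  81  83  86  71]
200 [ 89  88  90  90  89  94 174 187 184 185 185 186 186 187 186 187 188 188 188 187 190 186 186 188 186 134  64  58  73  71  69  68  72  68]
201 [ 92  95  91  95  88  94 174 188 187 183 185 184 186 184 187 185 185 185 189 184 186 187 185 188 194 107  57  41  41  45  50  55  60  62]
202 [ 83  88  93  81  85  96 192 187 185 185 187 186 185 184 186 185 187 185 184 185 186 186 186 189 192  99  57 112 148 148 105  63  56  26]
203 [ 99  81  83  86  78  98 193 184 184 185 187 186 186 185 185 185 188 184 186 184 183 186 187 186 193 100  56 160 187 185 184 178 182 182]
```

{"api": "step_arm", "payload": {"motion": [{"offset": [0, 0, 0.005], "twist": 0}, {"offset": [0, 0, 0.01], "twist": 0}, {"offset": [-0.001, 0, 0.015], "twist": 0}, {"offset": [-0.001, 0, 0.019], "twist": 0}, {"offset": [-0.001, 0, 0.022], "twist": 0}, {"offset": [-0.001, 0, 0.022], "twist": 0}]}}

```text
time: 16.0
eef_pos: [0.5186, 0.0811, 0.1134]
tcp_rot: [0.703, 0.711, 0.0, 0.001]
contact_force: [1.2, -5.8, 1.1]
opening: 0.491
finger_force: 34.0
```

Run:
```python
from h import *
np.set_printoptions(linewidth=220,precision=4,suppress=True)
s=ctrl.get_state();print(s["time"],s["eef_pos"],s["contact_force"],s["opening"])
b=ctrl.read_camera("scene").max(2)
for v in range(186,208): print(v,b[v,262:300])
```

```text
16.0 [0.5186 0.0811 0.1134] [ 1.2451 -5.8019  1.0574] 0.491014434527175
186 [186 185 186 187 184 191 183 112  96  67  71  69  70  49  50  47  49  48  47  44  49  47  67  60  17  16  40  18  18  41  74  49  45  43  43  94 120 118]
187 [185 186 186 188 186 194 127 117  75  71  75  69  55  47  45  47  45  49  44  48  49  45  72  44  18  22  38  25  15  58  71  47  48  43  72 112 116 117]
188 [187 188 187 188 194 158  81 122  82  67  69  68  53  53  48  46  50  46  52  42  48  42  61  41  22  13  20  12   0  58  67  48  42  52 114 115 110 114]
189 [188 191 191 172 135  96  73 121  66  69  68  53  49  39  48  45  47  48  56  48  48  45  45  42  45  47  46  45  41  61  48  47  39  91 119 117 114 116]
190 [162 160 119 109  90  79 109 151  70  73  59  46  48  47  45  44  52  45  45  44  46  45  50  48  54  53  52  43  47  49  49  50  72 111 115 114 113 113]
191 [102 101  82  83  83  78  84 107  66  70  50  50  53  43  47  49  49  42  51  47  49  51  47  48  51  49  51  41  44  43  43  60 112 116 117 114 110 117]
192 [ 82  86  82  79  83  89  86  77  70  55  34  47  48  47  54  49  51  51  40
[... 1747 characters left out ...]
186 187 189 187 187 196 108  52 157 188 182 184 182 184 148 149  85]
204 [185 187 190 161 159 160 182 181 168 185 187 188 187 186 185 186 185 185 187 186 187 186 187 185 186 188 192  95  55 166 192 188 189 189 190 187 193  53]
205 [125 118 124 116 140 147 162 187 186 193 193 190 191 184 178 178 167 188 188 186 185 187 189 188 184 191 195  95  52 163 188 188 185 187 188 189 199  39]
206 [ 86  83  83  89  99 103 101 124 113 118 120 135 145 153 159 186 185 194 193 192 188 183 186 179 165 189 193  64  51 191 190 187 189 187 187 187 174  43]
207 [ 94  89  93  93  87  83  90  92  86  85  88  94  96  99 109 124 116 116 122 135 148 153 183 187 186 195 196 155 150 186 187 169 164 188 188 190 165  42]
```

{"api": "step_arm", "payload": {"motion": [{"offset": [-0.001, 0, 0.005], "twist": 0}, {"offset": [-0.002, 0, 0.01], "twist": 0}, {"offset": [-0.003, 0, 0.015], "twist": 0}, {"offset": [-0.003, 0, 0.02], "twist": 0}, {"offset": [-0.003, 0, 0.022], "twist": 0}, {"offset": [-0.003, 0, 0.022], "twist": 0}]}}

```text
time: 16.65
eef_pos: [0.5192, 0.0782, 0.0919]
tcp_rot: [0.703, 0.711, 0.001, 0.001]
contact_force: [0.7, -6.9, 2.5]
opening: 0.488
finger_force: 34.2
```

{"api": "step_arm", "payload": {"motion": [{"offset": [-0.004, 0, 0.003], "twist": 0}, {"offset": [-0.007, 0, 0.006], "twist": 0}, {"offset": [-0.01, 0, 0.009], "twist": 0}, {"offset": [-0.01, 0, 0.009], "twist": 0}]}}

```text
time: 17.05
eef_pos: [0.5192, 0.0701, 0.083]
tcp_rot: [0.704, 0.71, 0.003, -0.0]
contact_force: [1.2, 0.8, 3.4]
opening: 0.488
finger_force: 34.1
```

{"api": "step_arm", "payload": {"motion": [{"offset": [-0.003, 0, 0.002], "twist": 0}, {"offset": [-0.006, 0, 0.004], "twist": 0}, {"offset": [-0.008, 0, 0.006], "twist": 0}, {"offset": [-0.008, 0, 0.006], "twist": 0}]}}

```text
time: 17.45
eef_pos: [0.5189, 0.0616, 0.0763]
tcp_rot: [0.704, 0.711, 0.002, -0.0]
contact_force: [1.6, 0.5, 2.9]
opening: 0.494
finger_force: 34.1
```

Run:
```python
from h import *
np.set_printoptions(linewidth=230,precision=4,suppress=True)
s=ctrl.get_state();print(s["time"],s["eef_pos"],s["contact_force"],s["opening"],s["finger_force"])
b=ctrl.read_camera("scene");cv2.imwrite("pics/scene12.png",b);b=b.max(2)
for v in range(180,208): print(v,b[v,256:300])
```

```text
17.45 [0.5189 0.0616 0.0763] [1.6465 0.5344 2.8615] 0.4939752594439367 34.06835496425629
180 [183 183 185 189 187 186 189 186 183 184 142 111 116 117 118 115 108 120  76  54  53  55 106 126 114 106  69  42  45  20  17  15  89 109 106 108 105 117 111 114 119 117 120 115]
181 [188 186 187 187 186 187 185 187 187 189 182 144 115 118 119 117  89 118  54  37  41  34  92  96  96 104  45  54  56  59  20  36 112 115 110 110  92 116 118 118 112 120 121 114]
182 [187 187 186 184 186 185 187 184 185 187 188 184 145 119 119 119  72 115  83  21  26  28  67  64  69  74  38  40  43  37  59 104 112 109 109 109  84 118 115 120 111 114 118 121]
183 [187 186 185 185 185 185 186 184 186 186 187 191 153 113 119 107  67 118 102  15  18  23  38  35  46  36  17  30  25  37 112 109 111 106 109 113  79 119 113 112 112 114 116 118]
184 [186 186 187 184 182 185 187 186 185 185 187 188 183 114 116 103  51  67  60  17   0  10  37  30  29  35  16  18  12  37 115 107 108 105 110 110 104 116 112 111 113 119 120 117]
185 [186 184 186 186 187 185 186 185 184 185 187 187 187 116 120  81  53  47  39  17  23  12  38  27 
[... 3384 characters left out ...]
1 183 188 189 163 163 150 104  62  44  30  41  40  37  39  44  47  38  42  47  47  41  52  50  46  36 200 111  51 162 192 190 189 188 189 191 187 197  57]
205 [ 84  85  92  99 106 123 125 118 127 111 137 146 150 183 185 190 191 155 156 115 103  68  44  38  40  37  42  44  42  38  74 203  99  54 162 188 187 184 187 187 186 189 199  36]
206 [ 90  94  87  90  89  91  88  86  86  90  96 105 106 123 116 123 126 123 139 141 156 183 184 190 192 155 158 108  77  55 119 197  93  49 163 189 188 190 187 186 186 190 175  42]
207 [ 92  91  90  87  87  92  92  92  90  89  93  89  88  87  80  84  85  95  99 106 112 126 117 121 126 129 138 143 176 182 187 198 185 155 187 183 188 167 163 188 189 191 167  40]
```

{"api": "step_arm", "payload": {"motion": [{"offset": [-0.002, 0, 0.002], "twist": 0}, {"offset": [-0.004, 0, 0.004], "twist": 0}, {"offset": [-0.005, 0, 0.006], "twist": 0}, {"offset": [-0.005, 0, 0.007], "twist": 0}, {"offset": [-0.005, 0, 0.007], "twist": 0}]}}

```text
time: 18.0
eef_pos: [0.5179, 0.056, 0.0685]
tcp_rot: [0.703, 0.711, 0.0, -0.0]
contact_force: [1.4, 1.7, 3.3]
opening: 0.489
finger_force: 34.1
```

Run:
```python
from h import *
np.set_printoptions(linewidth=230,precision=4,suppress=True)
s=ctrl.get_state();print(s["time"],s["eef_pos"],s["contact_force"],s["opening"],s["finger_force"])
b=ctrl.read_camera("scene");cv2.imwrite("pics/scene13.png",b);b=b.max(2)
for v in range(183,208,2): print(v,b[v,256:300])
```

```text
18.0 [0.5179 0.056  0.0685] [1.4344 1.7077 3.337 ] 0.48878841583710664 34.12576496601105
183 [185 186 185 185 184 184 185 188 184 186 186 190 152 100 125 113  44  36  40  59  93  98 101  92  46  50  50  36   9  84 112 109 110 103 116 115 118 117 117 117 109 116 117 118]
185 [186 186 186 187 188 186 187 188 185 186 187 189 192 100 107 115  72  15  23  29  34  39  36  36   9  23  22  64 113 109 108 110 110  95 157 103 113 116 113 115 112 116 116 119]
187 [188 185 185 186 187 185 186 186 185 186 188 195  96  68  38  41  34  21   3  31  26  40  33  22  11  14   0  76 111 115 114 110 112 127 157 110 115 115 116 114 115 115 110 116]
189 [149 185 192 192 190 188 190 192 195 165 117  85  87  31  32  39  22  19  22  17  19  33  29   8  20   8  17  39  41  44  50  44  41 155 132 112 113 117 111 114 110 113 114 113]
191 [ 90  90  98  96 105 101 102  89  77  82  82  85 106  42  49  52  28  17  33  45  40  47  45  55  36  12  24  22  31  40  37  46  64 152  90 118 119 116 117 113 117 114 111 115]
193 [123 111  85  86  83  85  82  82  83 100 122 103  80  46  50  46  21  14  20  22  14  25  30  21 
[... 654 characters left out ...]
2  90  86  89  90  90 101  46  43  50  49  47  44  43  42  46  46  44  47  49  46  48  46  46  48  41 115  65  40  38  48  46  58  61  62  67  69  72  52]
203 [190 165 161 159 128 117  97  83  83  84  82  96  40  39  45  54  44  46  51  44  51  45  48  46  52  48  49  53  41  42  90  76  57 161 189 186 181 181 185 182 184 146 149  82]
205 [ 86  88  94 102 110 122 121 119 123 115 138 145 153 184 186 189 191 153 159 111 101  70  43  38  34  45  44  40  38  43 138  61  51 196 188 186 187 188 188 186 186 191 199  35]
207 [ 88  91  89  92  90  88  86  94  86  94  88  89  90  91  84  85  87  95  97 106 112 122 118 122 129 133 141 144 174 181 185 186 186 195 187 181 188 169 161 190 187 191 164  44]
```

{"api": "step_arm", "payload": {"motion": [{"offset": [-0.002, 0, 0.001], "twist": 0}, {"offset": [-0.002, 0, 0.003], "twist": 0}, {"offset": [-0.002, 0, 0.003], "twist": 0}]}}

```text
time: 18.35
eef_pos: [0.518, 0.0533, 0.0665]
tcp_rot: [0.703, 0.711, -0.001, -0.0]
contact_force: [-1.9, 1.3, 9.4]
opening: 0.486
finger_force: 34.8
```

{"api": "step_arm", "payload": {"motion": [{"offset": [0, 0, 0], "twist": 0}, {"offset": [0, 0, 0], "twist": 0}, {"offset": [0, 0, 0], "twist": 0}, {"offset": [0, 0, 0], "twist": 0}], "gripper": 0.062}}

```text
time: 18.75
eef_pos: [0.5173, 0.0534, 0.0649]
tcp_rot: [0.703, 0.711, -0.001, -0.0]
contact_force: [0.8, 0.5, -0.0]
opening: 0.726
finger_force: 0.0
```

{"api": "step_arm", "payload": {"motion": [{"offset": [0, 0, -0.02], "twist": 0}, {"offset": [0, 0, -0.06], "twist": 0}, {"offset": [0, 0, -0.11], "twist": 0}, {"offset": [0, 0, -0.13], "twist": 0}, {"offset": [0, 0, -0.13], "twist": 0}, {"offset": [0, 0, -0.13], "twist": 0}]}}

```text
time: 19.35
eef_pos: [0.5176, 0.0535, 0.1951]
tcp_rot: [0.703, 0.711, -0.0, -0.0]
contact_force: [-0.1, -0.4, 0.3]
opening: 0.725
finger_force: 0.0
```

Run:
```python
from h import *
np.set_printoptions(linewidth=230,precision=4,suppress=True)
s=ctrl.get_state();print(s["time"],s["eef_pos"],s["contact_force"],s["opening"],s["finger_force"])
b=ctrl.read_camera("scene");cv2.imwrite("pics/scene14.png",b);b=b.max(2)
for v in range(164,208,2): print(v,b[v,256:300])
wsave("w14",1.0)
x=.5185
for P in[(x+.021,.0295,.099),(x+.021,.0795,.099),(x-.021,.0295,.099),(x-.021,.0795,.099),(x+.021,.0295,.034),(x+.021,.0795,.034),(x+.021,.0795,.07)]:print(P,proj("scene",P))
```

```text
19.35 [0.5176 0.0535 0.1951] [-0.101  -0.3894  0.2769] 0.7251521717601427 0.0
164 [110 112 113 110 112 112 115 116 114 116 113 115 114 114 114 111 113 115  88  47  15  12  26  27  10  17  66  76 124 117 117 116 118 117 118 117 119 115 117 120 123 118 120 120]
166 [112 113 111 112 113 112 116 114 109 110 117 118 116 115 115 115 115 116 116 116 109 114 111 109 105 101 101 120 120 114 116 121 119 118 117 116 114 119 119 122 119 117 116 116]
168 [113 116 112 113 119 114 111 117 115 116 115 112 113 113 112 113 113 116 115 117 116 116 113 115 121 121 119 117 116 115 117 114 115 119 120 118 114 120 119 122 118 116 111 114]
170 [116 115 110 115 112 115 115 112 111 115 119 115 110 111 118 116 118 114 115 116 116 116 114 116 117 119 118 117 119 115 115 115 118 115 113 113 117 119 117 119 123 121 116 116]
172 [117 110 113 112 113 116 107 112 115 112 111 117 118 114 110 119 116 117 115 113 116 113 118 116 115 120 117 118 120 119 118 114 119 115 118 119 115 118 116 113 115 117 118 123]
174 [113 112 117 114 120 116 114 113 117 117 113 112 113 111  99 110 101 101 116 114 114 116 114 116 121 114 114
[... 2920 characters left out ...]
  65  65  45 189 186 185 185 186 184 187 186 185 187 173  33]
(0.5395, 0.0295, 0.099) (np.float64(267.45778612838205), np.float64(185.3963708482471))
(0.5395, 0.0795, 0.099) (np.float64(287.1316888593447), np.float64(187.96835985815852))
(0.49749999999999994, 0.0295, 0.099) (np.float64(269.8130224891969), np.float64(173.63902688243587))
(0.49749999999999994, 0.0795, 0.099) (np.float64(288.98277302428284), np.float64(176.09033309584282))
(0.5395, 0.0295, 0.034) (np.float64(266.62913882441), np.float64(202.00463041419144))
(0.5395, 0.0795, 0.034) (np.float64(285.406956199801), np.float64(204.53386866441886))
(0.5395, 0.0795, 0.07) (np.float64(286.3423631830208), np.float64(195.54958200861645))
```

Run:
```python
from h import *
a=cv2.imread("pics/scene3.png")[165:210,232:268];b=cv2.imread("pics/scene14.png")[165:210,232:268]
g=lambda i:cv2.cvtColor(i,6).astype(np.float32)
print(cv2.phaseCorrelate(g(a),g(b),cv2.createHanningWindow((36,45),cv2.CV_32F)),np.abs(g(a)-g(b)).mean(),np.percentile(np.abs(g(a)-g(b)),[90,99,100]))
# wrist: outline of case top in plane z=.099
T=np.load("pics/w14.npy");im=cv2.imread("pics/w14.png");c=ctrl.calibration("wrist");N=240
X,Y=np.meshgrid(.5185+(np.arange(N)-120)*.0005,.0545+(np.arange(N)-120)*.0005)
p=(np.stack([X,Y,np.full_like(X,.099)],-1)-T[:3,3])@T[:3,:3];x,y,z=p[...,0],-p[...,1],-p[...,2];h=np.hypot(x,y);r=np.arctan2(h,z)
m=cv2.remap(im,(c["cx"]+c["fx"]*r*x/h).astype(np.float32),(c["cy"]+c["fy"]*r*y/h).astype(np.float32),1).max(2)
np.set_printoptions(linewidth=250);print(m[::10,::10])
print(ctrl.get_state()["time"])
```

```text
((0.01762635684541891, 0.5261134554018589), 1.0050786707136365) 5.6462965 [  7.  90. 108.]
[[ 29  29 149 173 173 170 167  48 160 255  75 131 148 106 138 245 248  48  80 172 174 171 172  31]
 [ 28  29 161 174 174 178 169  49 164 255 239  89 152 125 255 247 250  49  87 175 172 169 168  29]
 [ 31  30 153 177 175 174 169  49 178 255 255 255 255 255 255 255 250  48  87 173 172 173 165  29]
 [ 58  29 153 174 167 174 161  49 195 255 255 255 255 255 255 255 250  49  87 173 172 171 164  30]
 [ 95  29 156 171 176 175 164  50 209 255 255 255 255 255 255 255 255  49  87 169 172 176 175  29]
 [122 107 165 173 174 174 165  49 204 255 255 255 255 255 255 255 255  50  84 172 172 174 165  44]
 [172 167 168 172 172 171 170  50 199 255 255 255 255 255 255 255 255  49  94 168 169 175 171 174]
 [166 170 166 165 176 173 161  50 198 189 255 255 255 255 255 255 254  49  98 173 172 171 174 169]
 [172 170 175 172 172 173 160  48 119 186 187 187 187 188 188 190 182  48 101 172 171 170 173 169]
 [169 171 175 170 171 175 155  48 145 188 188 188 190 190 190 190 181  51 102 166 164 175 167 175]
 [171 167 174 173 1
[... 673 characters left out ...]

 [168 164 167 165 165 169 141  50 211 119 122 126 131 137 141 143 139  49 123 171 166 169 171 171]
 [165 167 166 168 163 165 138  49 245 103  99  97  93  89  89  85 238  49 122 169 172 172 170 167]
 [166 169 165 170 166 166 134  49 242 150 154 156 161 160 166 167 248  49 135 171 172 169 170 169]
 [167 164 169 164 169 167 137  49 243 125  95  91  96  89  97 119 252  49 132 173 168 172 167 173]
 [166 169 165 164 169 163 136  48 245 255 102 246 255 240  98 255 254  50 136 168 166 167 167 169]
 [163 171 167 167 167 169 126  50 248 255  99 247 255 246  99 255 250  49 136 174 168 169 167 167]
 [167 170 164 164 166 170 122  49 251 255  98 247 255 242 100 255 244  49 147 165 166 165 164 170]]
19.45
```

Run:
```python
import cv2,numpy as np
np.set_printoptions(linewidth=200)
A={k:cv2.imread(f"pics/scene{k}.png").max(2) for k in(3,6,14)}
for u in(245,258,262):
    for k in A: print(u,k,A[k][174:206,u])
```

```text
245 3 [120 118 117 117 110 107 109 110 107 111 110 109  64  40  39  34 105 181 193 143  95  92  90  94  89  87  88 108 182 121  89  92]
245 6 [119 121 121 120 110 111 113 113 112 110 113 114  66  43  47  42 108 186 195 148  97  93  94  90  92  89  88 114 183 123  88  90]
245 14 [119 120 113 118 112 106 109 109 110 107 112 111  64  42  49  40 102 185 193 140  91  88  92  86  86  89  85 105 180 121  83  91]
258 3 [117 118 116 115 113 146 182 186 184 184 187 185 185 187 187 192 142  98  89  86 105 120 122 124 121 101  96  97  93 166 136  94]
258 6 [121 118 115 115 118 149 183 189 188 188 190 189 188 190 189 192 145  96  93  89 107 124 125 128 122 103  95  99  93 166 140  98]
258 14 [117 114 120 112 115 166 183 186 183 185 184 184 184 185 186 191 143  92  93  88 100 122 124 120 118 103  97  96  91 162 136  96]
262 3 [116 113 118 118 112 180 186 184 187 185 186 183 186 186 186 189 163 103  86  81 108 116 118 120 121  96  87  92  87  98 183 125]
262 6 [115 118 116 117 117 185 189 188 187 190 187 189 189 189 190 192 164 105  91  85 106 119 123 121 124  95  92  94  89 100 187 129]
262 14 [114 114 115 118 113 180 187 185 181 185 183 182 184 187 186 187 156 102  82  85  95 119 116 122 116  96  86  90  87  95 182 124]
```

The bottle and jar look unchanged to the pixel, the case's corners sit where an upright case on the floor should be, and the plate is pressed back about 10 mm. I'm handing in.

```bash
python3 -c "
from plant import ctrl
print(ctrl.sign_off())"
```

```text
the job is handed in; nothing more can be done
None
```

The job is handed in at about 19.5 s: bottle, jar and case stand upright in one row on the carrier's floor, held tight with the plate pressed back about 10 mm; this rests on image measurements, as sign-off returned no verdict.

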